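# Pin the belt tensioner of a sole-edge sander

### The arm

A 6-joint arm with a two-finger parallel gripper is mounted at the origin on the work surface. World frame = base frame: x ahead of the robot, y to its left, z up, the work surface at z = 0. Lengths are in m, angles in rad, forces in N, time in s.
With the tool pointing down it reaches from about 0.35 to 0.975 m from the base axis. Payload 4.9 kg.
Tool frame: the origin (TCP) lies midway between the tips of the shut fingers; the grasp point (between the pads) lies 19 mm behind it; z points along the fingers, y is the line along which they close (so a half turn about z gives the same grasp; the last joint's range is limited). The gripper opens to 85 mm and grips with 20 to 120 N. Pads are 22 mm wide; open, the fingers measure 114 mm over their backs; the gripper's body (76 mm by 85 mm) begins 54 mm behind the grasp point. The pads swing forward as they close: fully open they stand 13 mm farther back than shut.
Start: joints at [-1.406, 0.053, 1.613, -0, 1.476, -0.119], TCP at [0.175, -0.6, 0.195] pointing down, gripper open.
Joint ranges: [-3.01, 3.01], [-1.01, 2.22], [0.06, 2.58], [-1.02, 4.17], [0.09, 2.62], [-3.14, 3.14]. Speed limits (rad/s): [2.57, 2.57, 3.14, 3.14, 3.14, 3.14].

### API

Orientations are given as a rotation vector (axis times angle).
In Python, from station import ctrl, optics, job gives the robot as it stands.
- The arm moves only by the shell command python3 -m jog 'ROWS' [OPENING] [FORCE]. ROWS is JSON, a list of rows, each a list of 2 entries, a list of its own where there are three numbers: the shift along the tool's x, y, z in m, then the turn, a rotation vector about the tool's x, y, z in rad. A call has 1 to 5 rows; each row is the pose to reach, as a shift and turn from the pose commanded when the call began, along the tool's axes at that moment; what a row does not reach only later rows make up. A row lasts 1/10 s, in which the tool goes at most 50 mm and 8.59 degrees, less where a joint would pass 70% of its speed; a pose out of reach is approached as far as the arm can. A call with a gripper value outside its range is refused whole. OPENING is the opening, from 0 (shut) to 1 (fully open), set as the call begins (- or left out, the last holds). The fingers move at their own pace and stop on an object; FORCE is the grip in N (left out, the last holds). Time passes only in rows, so rows that repeat a pose let the fingers close. It gives the time, the measured TCP pose, the force, the opening and the grip force at its end, in the units of the state.
- ctrl.get_obs(): the state, without advancing time (a new reading comes with each control period).
- optics.get_image(name): name is "side" or "top" or "wrist"; returns a dict with "image" (384x512x3 uint8, blue, green, red), "fx", "fy", "cx", "cy" (pixels), "rvec" (rotation vector, rad) and "tvec" (3), from world to camera coordinates, as OpenCV has them; the wrist camera has in their place "mount" (4x4, takes a point from camera to tool coordinates, whose origin is the TCP and whose axes are the flange's). Camera axes: x right, y down, z forward; pixel columns grow to the right and rows downward; lengths in m; the calibration is good to about 2 mm. A picture is of the moment at which its call begins: read the wrist's pose just before it. There is no depth.
- job.finish_job(): hands the job in; it is judged then, once.
The state is a dict: "t": time; "q": joint angles; "dq": joint speeds; "effort": joint torques, N m; "tool_pos": TCP position; "tool_rot": TCP orientation; "contact_force": force on the tool from outside, world axes, zero at the start; "wrist_torque": the same for the moment, N m; "opening": finger opening in m; "grip_force": force on a finger pad.
Only numpy, scipy, OpenCV 4.12 (cv2) and the standard library are available. Lean on these libraries where they do the work, as an engineer would, in place of code of your own. Each camera call takes 0.05 s, during which the arm holds its last target. There are 200 camera calls.

### The job

Tension the belt of the green bench sander: take the red-headed locking pin out of the wooden block, put it through the hole in the yellow part of the sprung tension wheel, and with the pin swing the wheel anticlockwise (seen from above) until you feel its foot come up against the stop. There push the pin gently down into the lock hole until its head sits on the wheel, and let go, so that the pin alone holds the wheel; do not force anything, and leave everything else on the bench where it is.

Things in the scene. Friction and masses are not known exactly. Their poses are not given: they have to be found in the camera images.
- pin: locking pin, 120 g, standing in one of the three holes of the wooden block (which one varies). Steel shaft 12 mm in diameter and 40 mm long, its foot chamfered over the last 3 mm, below a round red head 24 mm in diameter and 40 mm tall; 80 mm in all. Origin at the centre of the foot, z along the shaft to the head. In the block its shoulder (underside of the head) rests on the block's top
- pin_tip (a point): centre of the pin's foot (same point as the pin's origin)
- pin_shoulder (a point): centre of the underside of the red head, 40 mm above the foot
- block: fixed wooden block 60 x 200 x 45 mm (x, y, z), origin at the centre of its underside. Three holes of 15 mm in its top, 42 mm deep, at y = -62, 0 and +62 mm, hold the pin, the punch and the awl upright
- machine: fixed green sander, casting 200 x 460 x 50 mm high. Origin on the wheel's axis at table height; z up. It reaches 95 mm to -y and 365 mm to +y; belt guard 135 mm high from y = +140 mm on. Orange stop lug, 10 mm high, on the lock plate: when the pin's foot, lower than that, touches it, the pin is over the lock hole to 1 mm. Pressing the pin on wheel, lug or plate with over 40 N bends it
- hub (a point): point on the wheel's axis at the upper face of the flat steel lock plate under the wheel (66 mm above the table), on which a pin put through the wheel glides; axes as the machine's. The plate has one lock hole, 16 x 16 mm, 16 mm deep, under the wheel hole's path at a turn of 0.60 to 0.96 rad, different every time and not measured: find it by the stop lug
- wheel_hole (a point): centre of the upper mouth of the hole in the wheel's yellow part, 55 mm from its axis: 15 mm in diameter, chamfered 1.5 mm, straight down through the 12 mm thick wheel. Moves with the wheel. The wheel's top is 26 mm above the lock plate, its underside 14 mm. Fully home, the pin's foot is 14 mm below the plate's upper face and its head sits on the wheel
- wheel (a joint): turn of the dark spoked tension wheel (172 mm across) about its vertical axis, rad: 0 = slack, growing anticlockwise seen from above, up to 1.25. A spring turns it back to 0: 0.15 N m at 0, growing by 0.2 N m per rad (about 3 to 6 N at the hole, a little more when turned fast). At 0 the hole lies 2.05 rad clockwise from the machine's +x, seen from above
- punch: bystander: steel punch with a dark head, brass collar, shaft as the pin's, standing in the block
- awl: bystander: awl with a pale wooden bulb handle (44 mm tall above the block), shaft as the pin's, standing in the block
- tape: bystander: roll of yellow tape lying flat, 96 mm across, 25 mm high
- pen_red: bystander: red marker with black cap, 130 mm long, lying
- pen_green: bystander: green marker with black cap, 130 mm long, lying
- knife: bystander: white and black utility knife, 160 mm long, lying
- glue: bystander: jar of glue, 68 mm across, 100 mm high
Things that resemble listed ones, but are neither listed nor needed, are in the scene too. Leave any blue or pink look-alike of the pin alone. Of the things shaped like the block, the wooden one is meant.

How it is judged:
By the outcome, as a careful person would: the job done as asked, in the order asked, and still so for the second after the job is handed in, with the robot touching nothing.
It also fails if it takes over 51 s, if anything falls off the work surface, if the arm or the gripper's body presses on something with over 40 N, if the wrist force passes 120 N, or if a joint passes its speed limit or range.

## Working session

There is one attempt and no reset: what is moved stays moved. The work goes in short steps, Python scripts to look and compute and a shell command to move; the robot and the scene stay as the last step left them, time stands still between calls to the robot, and variables do not carry over. Pictures are saved under pics/ and viewed, at most 10 in all, crops included, and the job is handed in when it is done.

```bash
ls; mkdir -p pics; python3 - <<'E'
from station import ctrl, optics, job
import cv2,numpy as np
o=ctrl.get_obs();print(o)
for n in ["top","side"]:
    d=optics.get_image(n);cv2.imwrite(f"pics/{n}0.png",d["image"]);np.save(f"pics/{n}0.npy",{k:v for k,v in d.items()},allow_pickle=True)
    print({k:v for k,v in d.items() if k!="image"})
a=cv2.imread("pics/top0.png");b=cv2.imread("pics/side0.png")
cv2.imwrite("pics/t0.png",cv2.resize(a,(800,600),interpolation=cv2.INTER_CUBIC))
cv2.imwrite("pics/s0.png",cv2.resize(b,(800,600),interpolation=cv2.INTER_CUBIC))
E
```

```text
pics
{'t': 0.0, 'q': array([-1.40596166e+00,  5.34067270e-02,  1.61429815e+00, -3.48647553e-05,
        1.47597497e+00, -1.19000008e-01]), 'dq': array([-0.00146405, -0.00078363,  0.00047223,  0.00061531, -0.00087898,
        0.00039485]), 'effort': array([ 3.36509904e-03, -3.93684912e+01, -3.70171773e+01,  7.26807116e-05,
        7.09993605e-03,  8.86109149e-06]), 'tool_pos': array([ 0.17489942, -0.59930622,  0.19402969]), 'tool_rot': array([-3.10794343e+00, -4.44061528e-01,  1.29542467e-04]), 'contact_force': array([ 0.60322516,  0.01408987, -0.29517887]), 'wrist_torque': array([ 0.028409  ,  0.02516519, -0.00780245]), 'grip_force': 0.0, 'opening': 0.0854164358883619}
{'fx': 408.4217188923592, 'fy': 408.4217188923592, 'cx': 254.59295443377405, 'cy': 191.00086090993065, 'rvec': array([ 2.1517831 , -2.19635432,  0.14844722]), 'tvec': array([-0.16082187,  0.53076757,  1.01311896])}
{'fx': 395.6474324901589, 'fy': 395.6474324901589, 'cx': 257.3401909230917, 'cy': 192.39513611413528, 'rvec': array([ 2.36226777, -0.08734199,  0.05613789]), 'tvec': array([-0.51694307, -0.03863376,  1.04087405])}
```

View pics/t0.png

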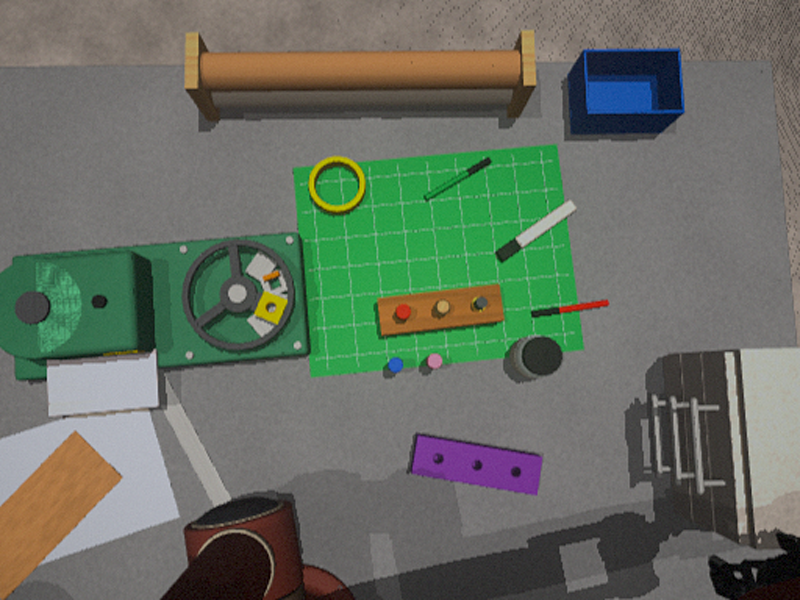

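View pics/s0.png

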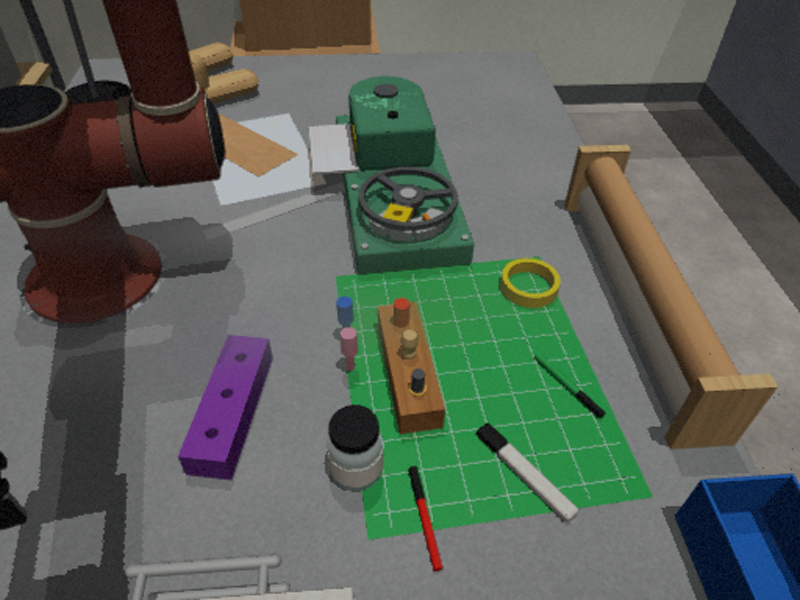

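The top view (800x600) shows the pin in the block's left hole at (402,313), the hub at (237,293) and the yellow hole at (270,308). In the side view the pin is at (401,306) and the hub near (408,192). I'll enlarge these areas.

```bash
python3 - <<'E'
import cv2,numpy as np
a=cv2.imread("pics/top0.png");b=cv2.imread("pics/side0.png")
# top crop x110..270,y145..225 ; side crop x215..315,y100..220
c=cv2.resize(a[145:225,110:270],(800,400),interpolation=cv2.INTER_CUBIC)
d=cv2.resize(b[100:220,215:315],(500,600),interpolation=cv2.INTER_CUBIC)
cv2.imwrite("pics/tc.png",c);cv2.imwrite("pics/sc.png",d)
E
```

```text
(no output)
```

View pics/tc.png

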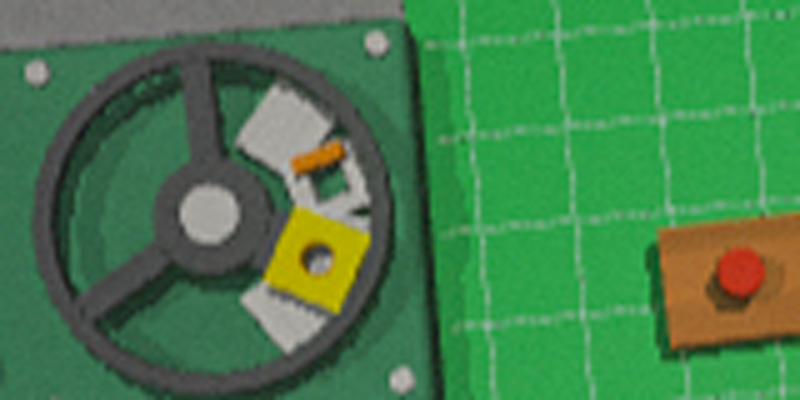

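View pics/sc.png

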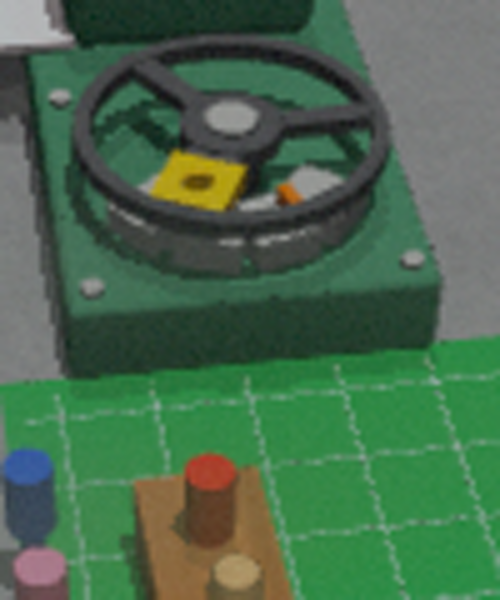

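```bash
cat > geo.py <<'E'
import numpy as np,cv2
C={n:np.load(f"pics/{n}0.npy",allow_pickle=True).item() for n in("top","side")}
def ray(n,uv):
    c=C[n];R=cv2.Rodrigues(c["rvec"])[0];d=R.T@np.array([(uv[0]-c["cx"])/c["fx"],(uv[1]-c["cy"])/c["fy"],1]);return -R.T@c["tvec"],d
def atz(n,uv,z):
    o,d=ray(n,uv);return o+d*(z-o[2])/d[2]
def tri(a,b):
    (o,d),(p,e)=ray("top",a),ray("side",b)
    s=np.linalg.lstsq(np.c_[d,-e],p-o,rcond=None)[0];x,y=o+s[0]*d,p+s[1]*e
    return (x+y)/2,np.linalg.norm(x-y)
T=lambda u,v:(110+(u+.5)/5-.5,145+(v+.5)/5-.5)
S=lambda u,v:(215+(u+.5)/5-.5,100+(v+.5)/5-.5)
E
python3 - <<'E'
from geo import *
np.set_printoptions(precision=4,suppress=True)
for k,t,s,z in[("pintop",(741,272),(210,472),.085),("hole",(317,258),(199,182),.092),("hubcap",(209,214),(230,118),.095)]:
    print(k,atz("top",T(*t),z),atz("side",S(*s),z),tri(T(*t),S(*s)))
print("lockhole",atz("top",T(331,184),.066),"lug",atz("top",T(318,157),.076))
b=[atz("top",T(*p),.05) for p in[(37,72),(376,42),(402,379)]];print("bolts",b)
for i,j in((0,1),(1,2)):
    v=b[j]-b[i];print(np.arctan2(v[1],v[0]))
sb=[atz("side",S(*p),.05) for p in[(61,97),(91,288),(412,259)]];print("sbolts",sb)
p=[atz("top",((u+.5)/1.5625-.5,(v+.5)/1.5625-.5),.045+h) for u,v,h in[(402,313,.04),(443,307,.044),(481,302,.04)]];print(p)
v=p[2]-p[0];print(np.arctan2(v[1],v[0]),np.linalg.norm(v))
E
```

```text
pintop [ 0.5017 -0.1777  0.085 ] [ 0.5016 -0.1763  0.085 ] (array([ 0.5015, -0.1777,  0.0864]), np.float64(8.69347641701405e-05))
hole [0.5118 0.0256 0.092 ] [0.5118 0.0275 0.092 ] (array([0.5116, 0.0253, 0.0937]), np.float64(5.051684579931856e-05))
hubcap [0.5336 0.0765 0.095 ] [0.5323 0.0787 0.095 ] (array([0.5327, 0.0761, 0.0969]), np.float64(0.0012929727530723333))
lockhole [0.5511 0.0233 0.066 ] lug [0.5632 0.028  0.076 ]
bolts [array([0.613 , 0.1734, 0.05  ]), array([0.6255, 0.0033, 0.05  ]), array([ 0.4549, -0.0091,  0.05  ])]
-1.4976936382120345
-3.068789083261206
sbolts [array([0.4422, 0.168 , 0.05  ]), array([ 0.4533, -0.0042,  0.05  ]), array([0.6245, 0.0089, 0.05  ])]
[array([ 0.499 , -0.1759,  0.085 ]), array([ 0.5067, -0.2395,  0.089 ]), array([ 0.5137, -0.2994,  0.085 ])]
-1.4517547467058212 0.1243161259158604
```

The two cameras agree to 2 mm. The hub-to-hole distance is 55.2 mm and the angle fits a machine yaw of 0.073. The estimates are:
- **Pin:** (0.5016, -0.177)
- **Wheel hole:** (0.5118, 0.0265)
- **Hub:** (0.533, 0.0775)
- **Lock hole:** turn of about 0.73

I'll grasp along world x.

```bash
cat > go.py <<'E'
import sys,numpy as np
from scipy.spatial.transform import Rotation as R
from station import ctrl
np.set_printoptions(precision=4,suppress=True)
o=ctrl.get_obs();p=np.array(eval(sys.argv[1]))
r=R.from_rotvec(o["tool_rot"])
G=R.from_matrix(np.array([[0,1,0],[1,0,0],[0,0,-1.]]))  # tool x=+Y, y=+X, z=-Z
print("shift",r.inv().apply(p-o["tool_pos"]),"turn",(r.inv()*G).as_rotvec(),"pos",o["tool_pos"],"F",o["contact_force"],"t",o["t"])
E
python3 go.py '[.5016,-.177,.16]'
```

```text
shift [ 0.4319 -0.314   0.0349] turn [-0.0015 -0.0014 -1.287 ] pos [ 0.1749 -0.5994  0.1942] F [ 0.0207 -0.7842  0.1649] t 0.1
```

```bash
python3 -m jog '[[[0.04,-0.029,0],[0,0,-0.14]],[[0.08,-0.058,0],[0,0,-0.28]],[[0.12,-0.087,0],[0,0,-0.42]],[[0.16,-0.116,0],[0,0,-0.56]],[[0.2,-0.145,0],[0,0,-0.7]]]' 0.6 60; python3 go.py '[.5016,-.177,.16]'
```

```text
t: 0.6
tool_pos: [0.327, -0.4029, 0.1948]
tool_rot: [-2.765, -1.491, -0.0]
contact_force: [0.7, -0.5, 0.0]
opening: 0.051
grip_force: 0.0
shift [0.2846 0.0217 0.0349] turn [-0.0004 -0.0006 -0.5818] pos [ 0.327  -0.4029  0.1948] F [ 0.651  -0.4819  0.0032] t 0.6
```

```bash
python3 -m jog '[[[0.048,0.004,0.005],[0,0,-0.14]],[[0.096,0.008,0.01],[0,0,-0.28]],[[0.144,0.012,0.02],[0,0,-0.42]],[[0.192,0.016,0.025],[0,0,-0.56]],[[0.24,0.02,0.03],[0,0,-0.582]]]'; python3 -m jog '[[[0,0,0],[0,0,0]],[[0,0,0],[0,0,0]]]'; python3 go.py '[.5016,-.177,.12]'
```

```text
t: 1.1
tool_pos: [0.4765, -0.214, 0.1645]
tool_rot: [-2.224, -2.219, 0.0]
contact_force: [-0.3, -1.0, -0.8]
opening: 0.0513
grip_force: 0.0
t: 1.3
tool_pos: [0.476, -0.2149, 0.1646]
tool_rot: [-2.223, -2.218, 0.001]
contact_force: [-0.7, -0.0, -0.3]
opening: 0.0512
grip_force: 0.0
shift [0.0379 0.0255 0.0446] turn [-0.0014 -0.0004 -0.0025] pos [ 0.476  -0.2149  0.1646] F [-0.6948 -0.0086 -0.3112] t 1.3
```

```bash
python3 -m jog '[[[0.038,0.0255,0.02],[0,0,0]],[[0.038,0.0255,0.03],[0,0,0]],[[0.038,0.0255,0.03],[0,0,0]],[[0.038,0.0255,0.03],[0,0,0]]]'; cat > wr.py <<'E'
import sys
from geo import *
from station import ctrl,optics
from scipy.spatial.transform import Rotation as Rr
o=ctrl.get_obs();d=optics.get_image("wrist");cv2.imwrite(f"pics/{sys.argv[1]}.png",d["image"])
M=np.array(d["mount"]);R=Rr.from_rotvec(o["tool_rot"]).as_matrix()
np.savez(f"pics/{sys.argv[1]}.npz",M=M,R=R,p=o["tool_pos"],k=[d["fx"],d["fy"],d["cx"],d["cy"]])
def at(u,v,z):
    r=R@M[:3,:3]@np.array([(u-d["cx"])/d["fx"],(v-d["cy"])/d["fy"],1]);c=o["tool_pos"]+R@M[:3,3];return c+r*(z-c[2])/r[2]
im=d["image"].astype(int);m=((im[...,2]>120)&(im[...,1]<80)&(im[...,0]<80)).astype(np.uint8)
n,l,s,c=cv2.connectedComponentsWithStats(m)
for i in range(1,n):
    if s[i][4]>150:print(s[i],c[i],at(*c[i],.085))
print(M,o["tool_pos"])
E
python3 wr.py w1
```

```text
t: 1.7
tool_pos: [0.501, -0.1794, 0.1353]
tool_rot: [-2.229, -2.214, 0.001]
contact_force: [-0.6, -0.1, 0.2]
opening: 0.051
grip_force: 0.0
[249 184  25  23 457] [260.83588621 194.95404814] [ 0.5001393  -0.17826147  0.085     ]
[[ 6.63561021e-05 -9.49066465e-01 -3.15075930e-01  8.03418775e-02]
 [ 9.99999534e-01  3.66503795e-04 -8.93373194e-04 -1.48244342e-03]
 [ 9.63347062e-04 -3.15075724e-01  9.49066046e-01 -1.78618832e-01]
 [ 0.00000000e+00  0.00000000e+00  0.00000000e+00  1.00000000e+00]] [ 0.50095029 -0.17941536  0.1353037 ]
```

View pics/w1.png

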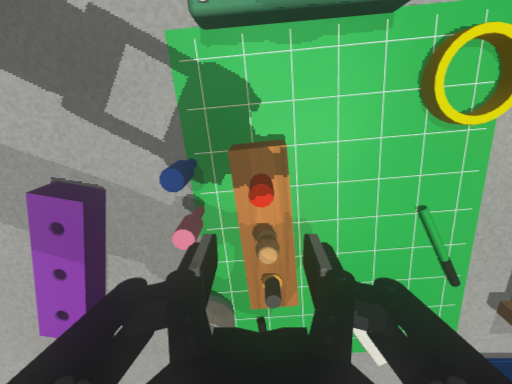

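The wrist view shows the pin's red head at (261,190), between the open fingers. The computed position (0.500, -0.178) agrees with the fixed cameras, so I'll descend.

```bash
python3 go.py '[.501,-.1773,.054]'
```

```text
shift [ 0.0024 -0.0004  0.0819] turn [ 0.0004  0.0007 -0.007 ] pos [ 0.5013 -0.1796  0.1359] F [ 0.365   0.1834 -0.1686] t 1.75
```

```bash
python3 -m jog '[[[0.0024,-0.0004,0.03],[0,0,-0.007]],[[0.0024,-0.0004,0.055],[0,0,-0.007]],[[0.0024,-0.0004,0.072],[0,0,-0.007]],[[0.0024,-0.0004,0.082],[0,0,-0.007]],[[0.0024,-0.0004,0.082],[0,0,-0.007]]]'; python3 -m jog '[[[0,0,0],[0,0,0]],[[0,0,0],[0,0,0]],[[0,0,0],[0,0,0]],[[0,0,0],[0,0,0]],[[0,0,0],[0,0,0]]]' 0 80;python3 -m jog '[[[0,0,0],[0,0,0]],[[0,0,0],[0,0,0]],[[0,0,0],[0,0,0]],[[0,0,0],[0,0,0]]]'; python3 go.py '[.501,-.1773,.054]'
```

```text
t: 2.25
tool_pos: [0.5003, -0.1762, 0.0525]
tool_rot: [-2.22, -2.221, 0.001]
contact_force: [0.3, -0.4, 0.1]
opening: 0.0512
grip_force: 0.0
t: 2.75
tool_pos: [0.5015, -0.1758, 0.0538]
tool_rot: [2.219, 2.223, 0.0]
contact_force: [-0.0, -1.1, -0.5]
opening: 0.0003
grip_force: 0.0
t: 3.15
tool_pos: [0.5012, -0.1757, 0.0532]
tool_rot: [-2.219, -2.224, 0.0]
contact_force: [0.7, 0.6, -1.8]
opening: -0.0001
grip_force: 0.0
shift [-0.0016 -0.0002 -0.0008] turn [-0.0001 -0.0001  0.002 ] pos [ 0.5012 -0.1757  0.0532] F [ 0.7438  0.5506 -1.8058] t 3.15
```

The fingers shut fully, so the pin was missed. I'll look.

```bash
python3 wr.py w2; python3 - <<'E'
import cv2,numpy as np
from station import optics
w=cv2.imread("pics/w2.png")
t=optics.get_image("top")["image"];s=optics.get_image("side")["image"]
cv2.imwrite("pics/t2.png",t);cv2.imwrite("pics/s2.png",s)
out=np.zeros((600,800,3),np.uint8)
out[:300,:400]=cv2.resize(w,(400,300));out[:300,400:]=cv2.resize(t[150:240,210:330],(400,300))
out[300:,:400]=cv2.resize(s[150:240,215:335],(400,300));out[300:,400:]=cv2.resize(w[180:384,120:392],(400,300))
cv2.imwrite("pics/c2.png",out)
E
```

```text
[[ 6.61592032e-05 -9.49069164e-01 -3.15067800e-01  8.03550266e-02]
 [ 9.99999533e-01  3.66728991e-04 -8.94702678e-04 -1.48757910e-03]
 [ 9.64679219e-04 -3.15067593e-01  9.49068744e-01 -1.78619761e-01]
 [ 0.00000000e+00  0.00000000e+00  0.00000000e+00  1.00000000e+00]] [ 0.5012237  -0.17573629  0.05324787]
```

View pics/c2.png

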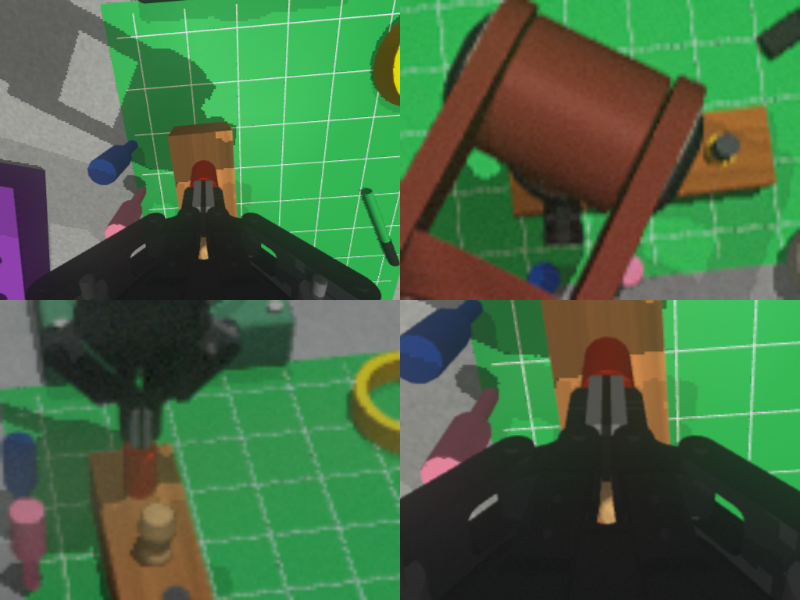

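```bash
python3 - <<'E'
from geo import *
np.set_printoptions(precision=1,suppress=True)
z=np.load("pics/w2.npz");k=z["k"]
def pw(X):
    q=np.linalg.inv(z["M"])@np.r_[z["R"].T@(np.array(X)-z["p"]),1];return q[0]/q[2]*k[0]+k[2],q[1]/q[2]*k[1]+k[3]
def pf(n,X):
    c=C[n];return cv2.projectPoints(np.array([X]),c["rvec"],c["tvec"],np.array([[c["fx"],0,c["cx"]],[0,c["fy"],c["cy"]],[0,0,1]]),None)[0].ravel()
for nm,X in[("tcp",z["p"]),("headtop",[.5015,-.177,.085]),("headbase",[.5015,-.177,.045]),("blockcorner-ish y+",[.498,-.14,.045])]:
    w=np.array(pw(X));s=pf("side",X)
    print(nm,"wristcrop(/w2)",w*.78125,"zoom",(w-[120,180])*1.4706+[400,300],"side",(s-[215,150])*3.333+[0,300])
E
```

```text
tcp wristcrop(/w2) [204.8 171. ] zoom [609.  357.1] side [137.4 478.2]
headtop wristcrop(/w2) [205.4 188.8] zoom [610.1 390.8] side [138.6 447.4]
headbase wristcrop(/w2) [205.  168.7] zoom [609.4 352.8] side [137.8 487.5]
blockcorner-ish y+ wristcrop(/w2) [201.4 131.8] zoom [602.6 283.5] side [128.9 449.8]
```

```bash
python3 - <<'E'
from geo import *
np.set_printoptions(precision=1,suppress=True)
z=np.load("pics/w2.npz");k=z["k"];print(k)
def pt(X):
    q=np.linalg.inv(z["M"])@np.r_[X,1];return np.array([q[0]/q[2]*k[0]+k[2],q[1]/q[2]*k[1]+k[3]])
for zz in(0,-.01,-.02,-.03,-.04):
    print(zz,"shut edge zoom",(pt([.011,0,zz])-[120,180])*1.4706+[400,300],"open pads px",pt([.011,.0255,zz]),pt([.011,-.0255,zz]))
w=cv2.imread("pics/w2.png")
a=cv2.imread("pics/s2.png")
o=np.zeros((600,800,3),np.uint8)
o[:,:400]=cv2.resize(w[190:310,216:296],(400,600),interpolation=cv2.INTER_CUBIC)
o[:,400:]=cv2.resize(a[150:225,232:282],(400,600),interpolation=cv2.INTER_CUBIC)
cv2.imwrite("pics/c3.png",o)
E
python3 go.py '[.5016,-.177,.1]'
```

```text
[265.1 265.1 259.8 191.6]
0 shut edge zoom [609.  336.6] open pads px [297.5 204.9] [226.8 204.9]
-0.01 shut edge zoom [609.2 344.3] open pads px [299.4 210.2] [225.1 210.1]
-0.02 shut edge zoom [609.4 353. ] open pads px [301.6 216. ] [223.2 216. ]
-0.03 shut edge zoom [609.5 362.6] open pads px [304.  222.6] [221.  222.5]
-0.04 shut edge zoom [609.8 373.4] open pads px [306.7 229.9] [218.6 229.9]
shift [-0.0012  0.0003 -0.0467] turn [-0.    -0.     0.002] pos [ 0.5013 -0.1758  0.0533] F [-0.3913 -0.3467 -0.2129] t 3.3
```

View pics/c3.png

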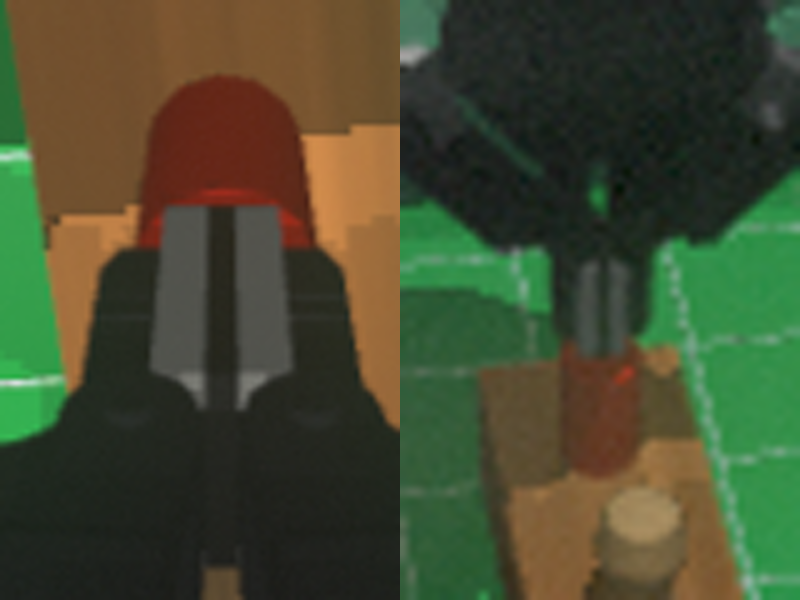

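The side camera puts the shut fingertips just above the pin's head, at z of about 0.094. The wrist camera agrees, with the tips about 40 mm behind the reported TCP. So the fingers hover above the head, centred on it. I'll open and descend in force-guarded steps.

```bash
python3 -m jog '[[[0,0,-0.005],[0,0,0]],[[0,0,-0.005],[0,0,0]],[[0,0,-0.005],[0,0,0]],[[0,0,-0.005],[0,0,0]],[[0,0,-0.005],[0,0,0]]]' 0.6;  python3 -m jog '[[[-0.001,0,0.01],[0,0,0]],[[-0.001,0,0.018],[0,0,0]],[[-0.001,0,0.025],[0,0,0]],[[-0.001,0,0.025],[0,0,0]]]'; python3 -m jog '[[[0,0,0.004],[0,0,0]],[[0,0,0.007],[0,0,0]],[[0,0,0.010],[0,0,0]],[[0,0,0.010],[0,0,0]]]'
```

```text
t: 3.8
tool_pos: [0.5012, -0.1757, 0.0582]
tool_rot: [-2.219, -2.224, 0.0]
contact_force: [-0.5, -0.1, 1.7]
opening: 0.0509
grip_force: 0.0
t: 4.2
tool_pos: [0.4999, -0.1761, 0.0312]
tool_rot: [-2.217, -2.221, 0.002]
contact_force: [0.1, 1.5, 0.3]
opening: 0.0516
grip_force: 0.0
t: 4.6
tool_pos: [0.501, -0.1766, 0.0229]
tool_rot: [-2.219, -2.223, 0.0]
contact_force: [-1.2, 0.8, -0.0]
opening: 0.0513
grip_force: 0.0
```

There is no contact at a reported z of 0.023, which is below the block's top, so the offset is real. I'll close here.

```bash
python3 -m jog '[[[0,0,0],[0,0,0]],[[0,0,0],[0,0,0]],[[0,0,0],[0,0,0]],[[0,0,0],[0,0,0]],[[0,0,0],[0,0,0]]]' 0 80;python3 wr.py w3; python3 - <<'E'
import cv2,numpy as np
from station import optics
w=cv2.imread("pics/w3.png");s=optics.get_image("side")["image"];cv2.imwrite("pics/s3.png",s)
o=np.zeros((600,800,3),np.uint8)
o[:,:400]=cv2.resize(w[190:310,216:296],(400,600),interpolation=cv2.INTER_CUBIC)
o[:,400:]=cv2.resize(s[150:225,232:282],(400,600),interpolation=cv2.INTER_CUBIC)
cv2.imwrite("pics/c4.png",o)
E
```

```text
t: 5.1
tool_pos: [0.5017, -0.177, 0.0238]
tool_rot: [2.219, 2.223, 0.0]
contact_force: [-0.6, -0.1, 2.3]
opening: 0.0219
grip_force: 78.5
[ 240  251   41   38 1252] [259.91613419 269.47923323] [ 0.50009226 -0.17801244  0.085     ]
[[ 6.67984244e-05 -9.49069177e-01 -3.15067760e-01  8.03549782e-02]
 [ 9.99999533e-01  3.67323745e-04 -8.94465532e-04 -1.48754382e-03]
 [ 9.64641535e-04 -3.15067553e-01  9.49068758e-01 -1.78620971e-01]
 [ 0.00000000e+00  0.00000000e+00  0.00000000e+00  1.00000000e+00]] [ 0.50169981 -0.17697196  0.02383352]
```

View pics/c4.png

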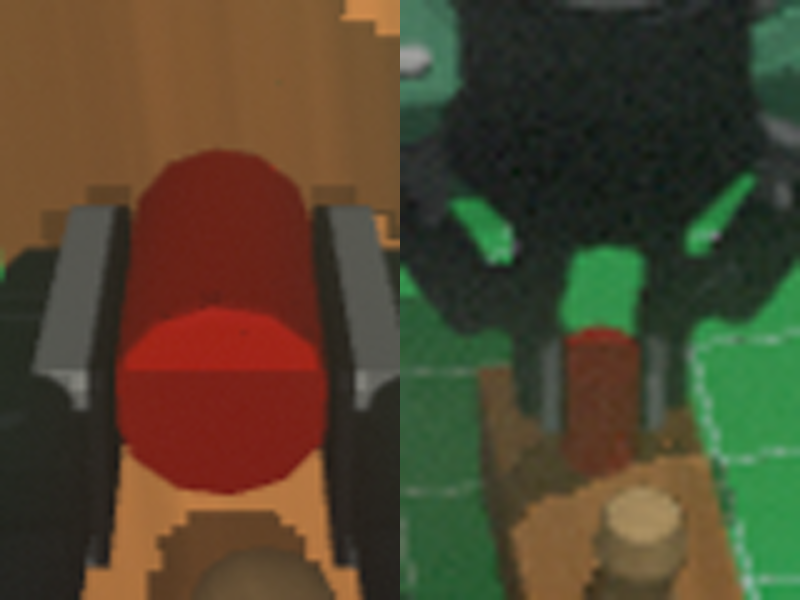

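The pin's head is gripped centrally, with the tips about 10 mm above the shoulder, an opening of 22 mm and a grip of 78 N. The shoulder is therefore at reported z + 0.021 and the foot at reported z - 0.019. Next I'll lift straight up and carry the pin over the wheel hole.

```bash
python3 -m jog '[[[0,0,-0.01],[0,0,0]],[[0,0,-0.03],[0,0,0]],[[0,0,-0.06],[0,0,0]],[[0,0,-0.095],[0,0,0]],[[0,0,-0.12],[0,0,0]]]';python3 -m jog '[[[0,0,0],[0,0,0]],[[0.03,0.001,0],[0,0,0]],[[0.075,0.003,0],[0,0,0]],[[0.12,0.005,0],[0,0,0]],[[0.16,0.008,0],[0,0,0]]]';python3 -m jog '[[[0.025,0.002,0],[0,0,0]],[[0.038,0.002,0],[0,0,0]],[[0.0435,0.002,0],[0,0,0]],[[0.0435,0.002,0],[0,0,0]],[[0.0435,0.002,0],[0,0,0]]]'; python3 go.py '[.5119,.0265,.125]'
```

```text
t: 5.7
tool_pos: [0.5014, -0.1768, 0.1455]
tool_rot: [2.218, 2.223, 0.0]
contact_force: [0.3, -0.1, -1.4]
opening: 0.0217
grip_force: 79.2
t: 6.2
tool_pos: [0.5073, -0.0148, 0.1412]
tool_rot: [-2.218, -2.221, 0.003]
contact_force: [0.1, -0.6, -1.8]
opening: 0.0217
grip_force: 79.2
t: 6.7
tool_pos: [0.5107, 0.0258, 0.1429]
tool_rot: [-2.22, -2.222, 0.001]
contact_force: [0.7, -0.4, -1.6]
opening: 0.0215
grip_force: 79.2
shift [0.0007 0.0012 0.0179] turn [-0.0006  0.0005  0.0008] pos [0.5107 0.0258 0.1429] F [ 0.7435 -0.4036 -1.5722] t 6.7
```

```bash
python3 -m jog '[[[0.0007,0.0012,0.01],[0,0,0]],[[0.0007,0.0012,0.02],[0,0,0]],[[0.0007,0.0012,0.022],[0,0,0]],[[0.0007,0.0012,0.022],[0,0,0]],[[0.0007,0.0012,0.022],[0,0,0]]]'; python3 wr.py w5 | tail -1; python3 - <<'E'
import cv2,numpy as np
from station import optics
w=cv2.imread("pics/w5.png");s=optics.get_image("side")["image"];cv2.imwrite("pics/s5.png",s)
o=np.zeros((600,800,3),np.uint8)
o[:,:400]=cv2.resize(w[190:310,216:296],(400,600),interpolation=cv2.INTER_CUBIC)
o[:,400:]=cv2.resize(s[95:170,230:280],(400,600),interpolation=cv2.INTER_CUBIC)
cv2.imwrite("pics/c5.png",o)
E
```

```text
t: 7.2
tool_pos: [0.5121, 0.0273, 0.1212]
tool_rot: [-2.219, -2.223, 0.0]
contact_force: [0.1, -0.4, -1.7]
opening: 0.022
grip_force: 79.2
 [ 0.00000000e+00  0.00000000e+00  0.00000000e+00  1.00000000e+00]] [0.51208325 0.02732598 0.12123152]
```

View pics/c5.png

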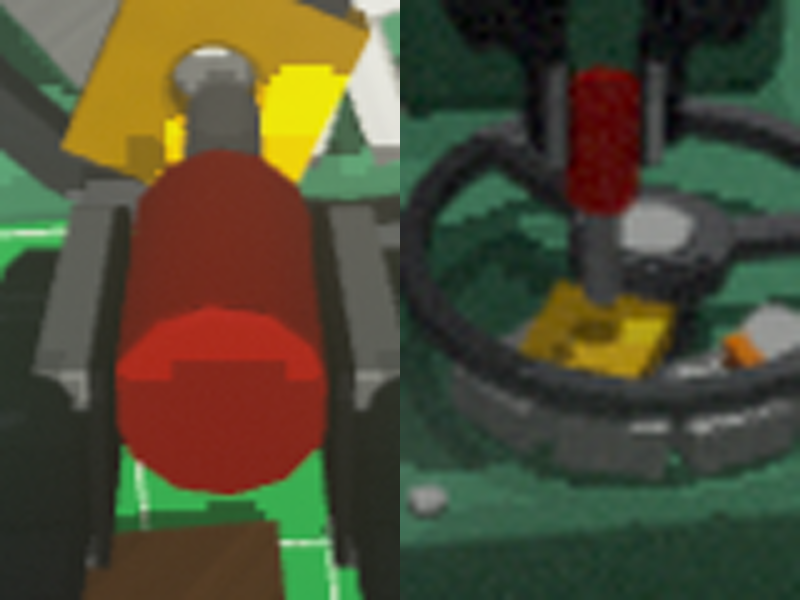

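The wrist crop shows the foot at about (223,88) and the hole at about (213,75). The side crop shows the foot at about (600,293) and the hole at about (597,328). I'll turn these into offsets.

```bash
python3 - <<'E'
from geo import *
np.set_printoptions(precision=4,suppress=True)
z=np.load("pics/w5.npz");k=z["k"];M,R,p=z["M"],z["R"],z["p"]
def at(u,v,zz):
    u,v=216+(u+.5)/5-.5,190+(v+.5)/5-.5
    r=R@M[:3,:3]@np.array([(u-k[2])/k[0],(v-k[3])/k[1],1]);c=p+R@M[:3,3];return c+r*(zz-c[2])/r[2]
def pw(X):
    q=np.linalg.inv(M)@np.r_[R.T@(np.array(X)-p),1];return ((q[0]/q[2]*k[0]+k[2])-216)*5,((q[1]/q[2]*k[1]+k[3])-190)*5
print("headtop center pred tool xy",pw([*p[:2],.182]),"foot",pw([*p[:2],.102]),"hole",pw([.5118,.0265,.092]))
print("wrist foot",at(223,90,.102),"hole",at(213,75,.092), "headtop",at(222,400,.182))
S5=lambda u,v:(230+(u-400+.5)/8-.5,95+(v+.5)/8-.5)
print("side foot",atz("side",S5(600,293),.102),"hole",atz("side",S5(597,328),.092))
E
python3 go.py '[.5119,.0265,.10]'
```

```text
headtop center pred tool xy (np.float64(234.54853624023713), np.float64(386.32004390135364)) foot (np.float64(229.63432826293172), np.float64(94.84961516080261)) hole (np.float64(227.5505127976487), np.float64(76.98095943462562))
wrist foot [0.5107 0.0285 0.102 ] hole [0.509  0.0272 0.092 ] headtop [0.5106 0.0259 0.182 ]
side foot [0.5127 0.0348 0.102 ] hole [0.5114 0.0294 0.092 ]
shift [-0.0009 -0.0005  0.0217] turn [0.0007 0.0001 0.002 ] pos [0.5124 0.0274 0.1217] F [ 0.0824  1.2239 -2.0799] t 7.3
```

```bash
python3 -m jog '[[[-0.0018,-0.0016,0.004],[0,0,0]],[[-0.0018,-0.0016,0.007],[0,0,0]],[[-0.0018,-0.0016,0.009],[0,0,0]],[[-0.0018,-0.0016,0.011],[0,0,0]],[[-0.0018,-0.0016,0.011],[0,0,0]]]'; python3 -m jog '[[[0,0,0.002],[0,0,0]],[[0,0,0.004],[0,0,0]],[[0,0,0.004],[0,0,0]]]'
```

```text
t: 7.8
tool_pos: [0.5102, 0.0257, 0.1098]
tool_rot: [-2.219, -2.223, 0.001]
contact_force: [0.4, 0.3, -1.4]
opening: 0.0216
grip_force: 79.2
t: 8.1
tool_pos: [0.5103, 0.0257, 0.1059]
tool_rot: [-2.219, -2.223, 0.001]
contact_force: [0.7, 0.2, -0.8]
opening: 0.0217
grip_force: 79.2
```

```bash
python3 -m jog '[[[0,0,0.003],[0,0,0]],[[0,0,0.006],[0,0,0]],[[0,0,0.009],[0,0,0]],[[0,0,0.012],[0,0,0]],[[0,0,0.012],[0,0,0]]]'; python3 -m jog '[[[0,0,0.002],[0,0,0]],[[0,0,0.004],[0,0,0]],[[0,0,0.004],[0,0,0]]]'
```

```text
t: 8.6
tool_pos: [0.51, 0.0257, 0.0936]
tool_rot: [-2.219, -2.223, 0.001]
contact_force: [0.3, 0.2, -0.9]
opening: 0.0216
grip_force: 79.2
t: 8.9
tool_pos: [0.5103, 0.0257, 0.09]
tool_rot: [-2.219, -2.223, 0.001]
contact_force: [0.1, 1.0, -1.3]
opening: 0.0214
grip_force: 79.2
```

```bash
for i in 1 2; do python3 -m jog '[[[0,0,0.001],[0,0,0]],[[0,0,0.001],[0,0,0]]]' | egrep 'pos|force'; done; python3 -m jog '[[[0,0,0.001],[0,0,0]],[[0,0,0.001],[0,0,0]]]' | egrep 'pos|force'
```

```text
tool_pos: [0.5104, 0.0257, 0.0892]
contact_force: [0.6, -0.4, -1.4]
grip_force: 79.2
tool_pos: [0.5104, 0.0257, 0.0882]
contact_force: [0.9, -0.0, -0.9]
grip_force: 79.2
tool_pos: [0.5104, 0.0257, 0.0871]
contact_force: [-0.1, 0.5, -1.1]
grip_force: 79.2
```

There is no contact yet and the foot is about 2 mm over the plate, well below the lug's top. Now I'll swing along the 55 mm arc, where tool x is world y and tool y is world x.

```bash
python3 -m jog '[[[-0.001,0.0026,0],[0,0,0]],[[-0.0019,0.0052,0],[0,0,0]],[[-0.0026,0.0078,0],[0,0,0]],[[-0.0033,0.0105,0],[0,0,0]],[[-0.0033,0.0105,0],[0,0,0]]]'; python3 -m jog '[[[-0.0005,0.0027,0],[0,0,0]],[[-0.0009,0.0054,0],[0,0,0]],[[-0.0011,0.0081,0],[0,0,0]],[[-0.0012,0.0109,0],[0,0,0]],[[-0.0012,0.0109,0],[0,0,0]]]'
```

```text
t: 10.0
tool_pos: [0.5207, 0.0229, 0.087]
tool_rot: [-2.218, -2.222, 0.0]
contact_force: [-4.1, 2.5, 0.5]
opening: 0.0216
grip_force: 79.5
t: 10.5
tool_pos: [0.5309, 0.0216, 0.0865]
tool_rot: [-2.217, -2.222, 0.003]
contact_force: [-5.3, 2.7, -1.3]
opening: 0.0219
grip_force: 79.4
```

```bash
python3 -m jog '[[[0.0005,0.0027,0],[0,0,0]],[[0.001,0.0055,0],[0,0,0]],[[0.0014,0.0082,0],[0,0,0]],[[0.0014,0.0082,0],[0,0,0]]]'; python3 -m jog '[[[0.0004,0.0014,0],[0,0,0]],[[0.0008,0.0027,0],[0,0,0]],[[0.0008,0.0027,0],[0,0,0]]]';python3 -m jog '[[[0.0003,0.001,0],[0,0,0]],[[0.0003,0.001,0],[0,0,0]]]'
```

```text
t: 10.9
tool_pos: [0.5388, 0.0224, 0.0863]
tool_rot: [-2.218, -2.222, 0.005]
contact_force: [-4.6, 0.0, -1.0]
opening: 0.0215
grip_force: 79.3
t: 11.2
tool_pos: [0.5414, 0.0229, 0.0863]
tool_rot: [-2.218, -2.223, 0.005]
contact_force: [-5.7, -0.5, -1.6]
opening: 0.0217
grip_force: 79.4
t: 11.4
tool_pos: [0.5424, 0.0231, 0.0863]
tool_rot: [-2.218, -2.223, 0.005]
contact_force: [-4.7, -0.2, -0.9]
opening: 0.0217
grip_force: 79.4
```

```bash
for i in 1; do python3 -m jog '[[[0.0004,0.0015,0],[0,0,0]],[[0.0008,0.003,0],[0,0,0]],[[0.0008,0.003,0],[0,0,0]]]'|egrep 'pos|e_f|t_f'; done;  python3 -m jog '[[[0.0002,0.001,0],[0,0,0]],[[0.0002,0.001,0],[0,0,0]]]'|egrep 'pos|t_f';python3 -m jog '[[[0.0003,0.001,0],[0,0,0]],[[0.0003,0.001,0],[0,0,0]]]'|egrep 'pos|t_f'
```

```text
tool_pos: [0.5453, 0.0238, 0.0862]
contact_force: [-6.3, -1.2, -1.2]
tool_pos: [0.5463, 0.024, 0.0862]
contact_force: [-4.9, -0.9, -1.1]
tool_pos: [0.5472, 0.0243, 0.0862]
contact_force: [-6.5, -0.9, -0.6]
```

```bash
python3 -m jog '[[[0.0003,0.001,0],[0,0,0]],[[0.0003,0.001,0],[0,0,0]]]'|egrep 'pos|t_f'; python3 -m jog '[[[0.0003,0.001,0],[0,0,0]],[[0.0003,0.001,0],[0,0,0]]]'|egrep 'pos|t_f'
```

```text
tool_pos: [0.5482, 0.0246, 0.0862]
contact_force: [-4.8, -0.3, -1.9]
tool_pos: [0.5491, 0.0248, 0.0862]
contact_force: [-4.5, -1.4, -1.5]
```

```bash
python3 -m jog '[[[0.0002,0.0007,0],[0,0,0]],[[0.0002,0.0007,0],[0,0,0]]]'|egrep 'pos|t_f'; python3 -m jog '[[[0.0002,0.0007,0],[0,0,0]],[[0.0002,0.0007,0],[0,0,0]]]'|egrep 'pos|t_f'
```

```text
tool_pos: [0.5498, 0.025, 0.0862]
contact_force: [-5.8, -0.8, -1.4]
tool_pos: [0.5505, 0.0252, 0.0862]
contact_force: [-5.5, -0.2, -1.8]
```

```bash
python3 -m jog '[[[0.0002,0.0007,0],[0,0,0]],[[0.0002,0.0007,0],[0,0,0]]]'|egrep 'pos|t_f'; python3 -m jog '[[[0.0002,0.0007,0],[0,0,0]],[[0.0002,0.0007,0],[0,0,0]]]'|egrep 'pos|t_f'
```

```text
tool_pos: [0.5512, 0.0255, 0.0862]
contact_force: [-5.7, -1.2, -0.2]
tool_pos: [0.5518, 0.0257, 0.0862]
contact_force: [-5.9, -1.8, -0.8]
```

```bash
python3 -m jog '[[[0.0002,0.0007,0],[0,0,0]],[[0.0002,0.0007,0],[0,0,0]]]'|egrep 'pos|t_f'; python3 -m jog '[[[0.0002,0.0007,0],[0,0,0]],[[0.0002,0.0007,0],[0,0,0]]]'|egrep 'pos|t_f'
```

```text
tool_pos: [0.5525, 0.0259, 0.0861]
contact_force: [-6.0, -1.5, -0.3]
tool_pos: [0.553, 0.0261, 0.0861]
contact_force: [-6.0, -0.9, -0.8]
```

```bash
python3 -m jog '[[[0.0002,0.0007,0],[0,0,0]],[[0.0002,0.0007,0],[0,0,0]]]'|egrep 'pos|t_f'
```

```text
tool_pos: [0.5533, 0.0262, 0.0861]
contact_force: [-7.2, -1.3, 1.3]
```

```bash
python3 -m jog '[[[0.0002,0.0007,0],[0,0,0]],[[0.0002,0.0007,0],[0,0,0]]]'|egrep 'pos|t_f'
```

```text
tool_pos: [0.5535, 0.0263, 0.0861]
contact_force: [-9.3, -1.1, 1.7]
```

```bash
python3 -m jog '[[[0.0002,0.0007,0],[0,0,0]],[[0.0002,0.0007,0],[0,0,0]]]'|egrep 'pos|t_f'
```

```text
tool_pos: [0.5536, 0.0264, 0.086]
contact_force: [-10.3, -1.8, 3.1]
```

The stop is felt: motion stalls at x = 0.5536 and the force doubles. I'll ease the command back slightly and push down gently.

```bash
python3 -m jog '[[[-0.0002,-0.001,0],[0,0,0]],[[-0.0002,-0.001,0.0015],[0,0,0]],[[-0.0002,-0.001,0.003],[0,0,0]],[[-0.0002,-0.001,0.003],[0,0,0]]]'|egrep 'pos|t_f'
```

```text
tool_pos: [0.5537, 0.0258, 0.0838]
contact_force: [-8.7, -3.1, 2.7]
```

```bash
python3 -m jog '[[[0,0,0.001],[0,0,0]],[[0,0,0.002],[0,0,0]],[[0,0,0.002],[0,0,0]]]'|egrep 'pos|t_f'
```

```text
tool_pos: [0.5537, 0.0258, 0.082]
contact_force: [-9.0, -2.7, 4.0]
```

```bash
python3 -m jog '[[[0,0,0.001],[0,0,0]],[[0,0,0.002],[0,0,0]],[[0,0,0.002],[0,0,0]]]'|egrep 'pos|t_f'
```

```text
tool_pos: [0.5537, 0.0257, 0.0799]
contact_force: [-9.8, -3.0, 3.0]
```

```bash
python3 -m jog '[[[0,0,0.001],[0,0,0]],[[0,0,0.002],[0,0,0]],[[0,0,0.003],[0,0,0]],[[0,0,0.003],[0,0,0]]]'|egrep 'pos|t_f'
```

```text
tool_pos: [0.5537, 0.0257, 0.077]
contact_force: [-9.2, -3.3, 4.1]
```

```bash
python3 -m jog '[[[0,0,0.001],[0,0,0]],[[0,0,0.002],[0,0,0]],[[0,0,0.003],[0,0,0]],[[0,0,0.003],[0,0,0]]]'|egrep 'pos|t_f'
```

```text
tool_pos: [0.5536, 0.0257, 0.074]
contact_force: [-11.1, -2.3, 4.5]
```

```bash
python3 -m jog '[[[0,0,0.001],[0,0,0]],[[0,0,0.0015],[0,0,0]],[[0,0,0.0015],[0,0,0]]]'|egrep 'pos|t_f'
```

```text
tool_pos: [0.5536, 0.0256, 0.0725]
contact_force: [-10.6, -2.6, 4.5]
```

```bash
python3 -m jog '[[[0,0,0.001],[0,0,0]],[[0,0,0.001],[0,0,0]]]'|egrep 'pos|t_f'
```

```text
tool_pos: [0.5536, 0.0256, 0.0715]
contact_force: [-10.1, -2.9, 5.4]
```

```bash
python3 -m jog '[[[0,0,0.0007],[0,0,0]],[[0,0,0.0007],[0,0,0]]]'|egrep 'pos|t_f'
```

```text
tool_pos: [0.5536, 0.0256, 0.071]
contact_force: [-11.3, -3.8, 5.8]
```

```bash
python3 -m jog '[[[0,0,0.0005],[0,0,0]],[[0,0,0.0005],[0,0,0]]]'|egrep 'pos|t_f'
```

```text
tool_pos: [0.5536, 0.0256, 0.0709]
contact_force: [-12.9, -4.1, 7.0]
```

```bash
python3 -m jog '[[[0,0,0.0005],[0,0,0]],[[0,0,0.0005],[0,0,0]]]'|egrep 'pos|t_f'
```

```text
tool_pos: [0.5537, 0.0257, 0.0709]
contact_force: [-13.0, -2.8, 10.9]
```

It's seated: z holds at 0.0709, as predicted, while the force rises. I'll ease the side load and the downward push, then release, retreat and check.

```bash
python3 -m jog '[[[-0.0001,-0.0004,-0.0008],[0,0,0]],[[-0.0001,-0.0004,-0.0008],[0,0,0]]]'|egrep 'pos|t_f'; python3 -m jog '[[[0,0,0],[0,0,0]],[[0,0,0],[0,0,0]],[[0,0,0],[0,0,0]],[[0,0,0],[0,0,0]],[[0,0,0],[0,0,0]]]' 0.6; python3 -m jog '[[[0,0,-0.01],[0,0,0]],[[0,0,-0.03],[0,0,0]],[[0,0,-0.06],[0,0,0]],[[0,0,-0.1],[0,0,0]],[[0,0,-0.14],[0,0,0]]]'; python3 -m jog '[[[-0.04,0,-0.01],[0,0,0]],[[-0.085,0,-0.02],[0,0,0]],[[-0.13,0,-0.03],[0,0,0]],[[-0.17,0,-0.04],[0,0,0]],[[-0.2,0,-0.04],[0,0,0]]]'
python3 - <<'E'
import cv2,numpy as np
from station import optics
o=np.zeros((600,800,3),np.uint8)
t=optics.get_image("top")["image"];s=optics.get_image("side")["image"]
o[:,:400]=cv2.resize(t[140:230,118:178],(400,600),interpolation=cv2.INTER_CUBIC)
o[:,400:]=cv2.resize(s[85:175,225:285],(400,600),interpolation=cv2.INTER_CUBIC)
cv2.imwrite("pics/c6.png",o)
E
```

```text
tool_pos: [0.5536, 0.0256, 0.0709]
contact_force: [-10.4, -3.1, 4.9]
t: 17.9
tool_pos: [0.5562, 0.0271, 0.0712]
tool_rot: [2.219, 2.223, 0.001]
contact_force: [-0.1, 0.4, 0.3]
opening: 0.0511
grip_force: 0.0
t: 18.4
tool_pos: [0.5554, 0.0272, 0.2127]
tool_rot: [-2.219, -2.224, -0.0]
contact_force: [0.5, -0.0, 0.3]
opening: 0.0509
grip_force: 0.0
t: 18.9
tool_pos: [0.5567, -0.1756, 0.254]
tool_rot: [2.218, 2.219, 0.002]
contact_force: [0.0, 0.2, 0.1]
opening: 0.0514
grip_force: 0.0
```

View pics/c6.png

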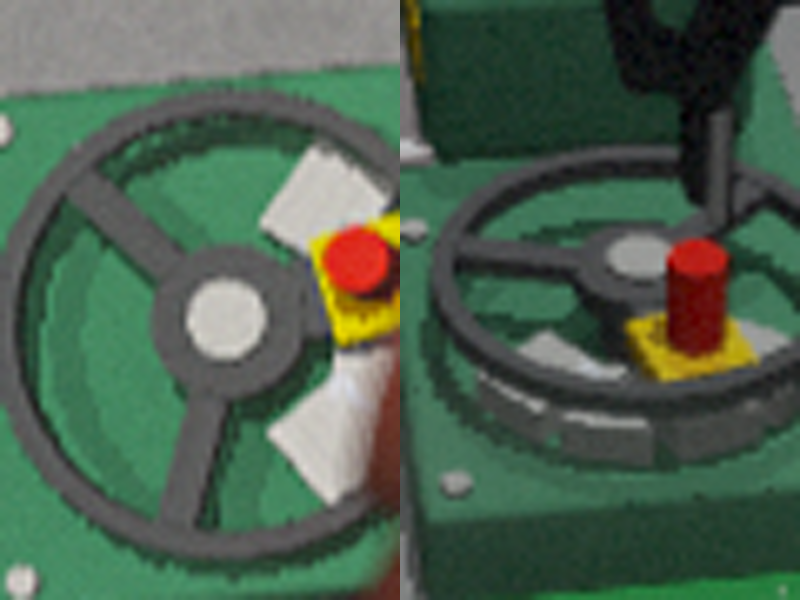

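The pin's head sits flat on the yellow part, upright at (697,300) in the side crop. The wheel stays turned and the gripper is clear, so I'm handing in.

```bash
python3 -c "
from station import job
print(job.finish_job())"
```

```text
the job is handed in; nothing more can be done
None
```

The job is handed in at about 19 s of the 51 s: the pin alone holds the wheel in the lock hole with its head seated on it, contact forces stayed under about 20 N, and the gripper is clear.

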